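Find the trimmings bay with room and push its flap open

ROBOT

A 7-joint arm with a two-finger parallel gripper is mounted at the origin on the work surface. World frame = base frame: x ahead of the robot, y to its left, z up, the work surface at z = 0. Lengths are in m, angles in rad, forces in N, time in s.
With the tool pointing down it reaches from about 0.4 to 0.85 m from the base axis. Payload 4.5 kg.
Tool frame: the origin (TCP) lies on the centre line of the jaws, within the pads' length; the fingertips stand 11 mm ahead of it and the grasp point (between the pads) lies 8 mm behind it; z points along the fingers, y is the line along which they close (so a half turn about z gives the same grasp; the last joint's range is limited). The gripper opens to 88 mm and grips with 3 to 60 N. Pads are 18 mm wide; open, the fingers measure 123 mm over their backs; the gripper's body (75 mm by 187 mm) begins 45 mm behind the grasp point.
Start: joints at [-1.269, 0.689, -0.195, 1.565, 0.157, 0.902, -0.215], TCP at [0.165, 0.603, 0.25] pointing down, gripper open.
Joint ranges: [-3.01, 3.01], [-0.46, 2.08], [-1.47, 1.51], [0.13, 2.56], [-1, 4.14], [0.04, 2.09], [-2.66, 2.66]. Speed limits (rad/s): [2.57, 2.57, 3.14, 3.14, 3.14, 3.14, 3.14].

INTERFACE

Orientations are given as a unit quaternion [x, y, z, w].
In Python, from plant import * gives the robot as it stands. The module is installed in compiled form; this text tells all that it offers.
- The arm moves only by the tool send_rows, never from a script. Its argument "motion" is a list of rows, each an object of numbers: "x", "y", "z": the shift along the tool's x, y, z in cm; "rx", "ry", "rz": the turn, a rotation vector about the tool's x, y, z in rad; "jaw": the finger opening in cm, from 0 to 8.81. In form: [{"x": .., "y": .., "z": .., "rx": .., "ry": .., "rz": .., "jaw": ..}, ...]. A call has exactly 5 rows; each row shifts and turns the commanded pose from where the row before left it, along the tool's axes as they then stand; what a row does not reach is not made up. A row lasts 1/10 s, in which the tool goes at most 50 mm and 8.59 degrees, less where a joint would pass 70% of its speed; a pose out of reach is approached as far as the arm can. A call is refused whole if a number of a shift passes 5 or a number of a turn 0.15, either way. A call with a gripper value outside its range is refused whole. The fingers move at their own pace and stop on an object; "grip_force" is the grip in N (left out, the last holds). Time passes only in rows, so rows that do not move let the fingers close, or fill a call up. It gives the time, the measured TCP pose, the force, the opening and the grip force at its end, in the units of the state.
- get_state(): the state, without advancing time (a new reading comes with each control period).
- snapshot(name): name is "scene" or "top"; returns a dict with "img" (480x640x3 uint8, red, green, blue), "vertical_fov" (degrees; the focal length in pixels is half the picture's height over the tangent of half this angle, whatever the lens; pixels are square), "cx", "cy" (the principal point, pixels), "extrinsics" (4x4, takes a point from camera to world coordinates). Camera axes: x right, y up, looking along -z (the intrinsics and any distortion apply to the point x, -y, -z); pixel columns grow to the right and rows downward; lengths in m; the calibration is good to about 2 mm. A picture is of the moment at which its call begins. There is no depth.
- finish_job(): hands the job in; it is judged then, once.
The state is a dict: "clock": time; "q": joint angles; "qd": joint speeds; "joint_torque": joint torques, N m; "tool_pos": TCP position; "eef_rot": TCP orientation; "contact_force": force on the tool from outside, world axes, zero at the start; "moment": the same for the moment, N m; "opening": opening from 0.0 (shut) to 1.0 (fully open); "finger_force": force on a finger pad.
Only numpy, scipy, OpenCV 4.12 (cv2) and the standard library are available. Lean on these libraries where they do the work, as an engineer would, in place of code of your own. Each camera call takes 0.05 s, during which the arm holds its last target. There are 200 camera calls.

TASK

The wooden trimmings chest has four identical swing flaps in its top; three bays are full and their flaps will not budge, but one flap rocks when pressed near its edge. Find it by pressing on the flaps with a fingertip, push that flap well open, past 40 degrees, and leave it standing open with your hand clear, ready for the clay trimmings. Pick nothing up, and leave the jar, brush pot, bowl and cup where they are.

Things in the scene. Friction and masses are not known exactly. Their poses are not given: they have to be found in the camera images.
- chest: Fixed plywood chest, 226 (x) x 504 (y) x 150 mm high; a row of 4 flaps in its top. Origin on the bench (z = 0) under the row's middle; x away from the robot, y along the row to the left, z up. Front face x = -83 mm, back face +143; from x = +68 back the top is a fixed ledge with a cup and bowl. Fixed 12 mm walls between the flaps, level with them. Free bay clear to 100 mm below the top.
- flap_1_top (a point): Leftmost (+y end) flap: middle of its top face, at chest frame (0, +184.5, 150) mm when shut. Four identical plain boards, each 130 mm (chest x) x 105 mm (chest y) x 12 mm, flush with the chest's top, 3 mm gaps round them. Axes as the chest's when shut; they turn with the flap.
- flap_1 (a joint): Leftmost (+y end) flap's angle, rad: 0 shut, + near (robot's) half down, - far half down, stops +-1.15. Axis: chest y, mid-flap, 6 mm under its top. Three flaps, over full bays, stop dead at 0.02-0.04 (1 mm at the edge). One, differing each run, is free: stiff pivots (0.12 N m, 3 N at 42 mm from the axis), no spring, stays where left.
- flap_2_top (a point): Second from left flap: middle of its top face, at chest frame (0, +61.5, 150) mm when shut. Four identical plain boards, each 130 mm (chest x) x 105 mm (chest y) x 12 mm, flush with the chest's top, 3 mm gaps round them. Axes as the chest's when shut; they turn with the flap.
- flap_2 (a joint): Second from left flap's angle, rad: 0 shut, + near (robot's) half down, - far half down, stops +-1.15. Axis: chest y, mid-flap, 6 mm under its top. Three flaps, over full bays, stop dead at 0.02-0.04 (1 mm at the edge). One, differing each run, is free: stiff pivots (0.12 N m, 3 N at 42 mm from the axis), no spring, stays where left.
- flap_3_top (a point): Third from left flap: middle of its top face, at chest frame (0, -61.5, 150) mm when shut. Four identical plain boards, each 130 mm (chest x) x 105 mm (chest y) x 12 mm, flush with the chest's top, 3 mm gaps round them. Axes as the chest's when shut; they turn with the flap.
- flap_3 (a joint): Third from left flap's angle, rad: 0 shut, + near (robot's) half down, - far half down, stops +-1.15. Axis: chest y, mid-flap, 6 mm under its top. Three flaps, over full bays, stop dead at 0.02-0.04 (1 mm at the edge). One, differing each run, is free: stiff pivots (0.12 N m, 3 N at 42 mm from the axis), no spring, stays where left.
- flap_4_top (a point): Rightmost (-y end) flap: middle of its top face, at chest frame (0, -184.5, 150) mm when shut. Four identical plain boards, each 130 mm (chest x) x 105 mm (chest y) x 12 mm, flush with the chest's top, 3 mm gaps round them. Axes as the chest's when shut; they turn with the flap.
- flap_4 (a joint): Rightmost (-y end) flap's angle, rad: 0 shut, + near (robot's) half down, - far half down, stops +-1.15. Axis: chest y, mid-flap, 6 mm under its top. Three flaps, over full bays, stop dead at 0.02-0.04 (1 mm at the edge). One, differing each run, is free: stiff pivots (0.12 N m, 3 N at 42 mm from the axis), no spring, stays where left.
- jar: Loose amber glass jar with steel lid, 72 mm across, 105 mm high, on the bench by the chest's right end, its centre 305 to 335 mm from the middle of the row; origin at the centre of its underside. To be left alone.
- brush_pot: Loose terracotta pot, 96 mm across the rim, 110 mm high, with brushes up to 195 mm, on the bench by the chest's left end, its centre 315 to 335 mm from the middle of the row; origin at the centre of its underside. To be left alone.
- bowl: Loose small white bowl, 60 mm across, 32 mm high, on the right half of the chest's back ledge, its centre 106 to 110 mm behind the flaps' axis; origin at the centre of its underside. To be left alone.
- cup: Loose small terracotta cup, 44 mm across, 34 mm high, on the left half of the chest's back ledge, its centre 108 to 115 mm behind the flaps' axis; origin at the centre of its underside. To be left alone.

How it is judged:
By the outcome, as a careful person would: the job done as asked, in the order asked, and still so for the second after the job is handed in, with the robot touching nothing.
It also fails if it takes over 48 s, if anything falls off the work surface, if the arm or the gripper's body presses on something with over 40 N, if the wrist force passes 120 N, or if a joint passes its speed limit or range.

## Working session

There is one attempt and no reset: what is moved stays moved. The work goes in short steps, Python scripts to look and compute and a tool call to move; the robot and the scene stay as the last step left them, time stands still between calls to the robot, and variables do not carry over. Pictures are saved under pics/ and viewed, at most 10 in all, crops included, and the job is handed in when it is done.

Besides the shell and the picture viewer there is one more tool, called after "Request:" by a JSON object that holds its "fn" and its "kwargs". send_rows: Moves the arm, as the interface text tells. Its arguments: {"type":"object","properties":{"motion":{"type":"array"},"grip_force":{"type":"number"}},"required":["motion"]}

```bash
mkdir -p pics; python3 - <<'E'
from plant import *
import cv2,numpy as np
for n in ["scene","top"]:
    s=snapshot(n); cv2.imwrite(f"pics/{n}0.png",s["img"][:,:,::-1])
    print(n,s["vertical_fov"],s["cx"],s["cy"],[k for k in s]);print(np.round(s["extrinsics"],4).tolist())
st=get_state();print({k:np.round(v,4).tolist() for k,v in st.items()})
E
```

```text
scene 54.900718973106855 317.9514692974055 241.05126674114013 ['img', 'vertical_fov', 'cx', 'cy', 'extrinsics']
[[0.524, -0.5493, 0.651, 1.1677], [0.8515, 0.353, -0.3877, -0.3172], [-0.0168, 0.7575, 0.6527, 0.68], [0.0, 0.0, 0.0, 1.0]]
top 50.66122103734853 317.83323425729935 233.761143399634 ['img', 'vertical_fov', 'cx', 'cy', 'extrinsics']
[[-0.0053, 0.9982, -0.0603, 0.5156], [-0.9999, -0.0061, -0.0125, 0.0021], [-0.0129, 0.0602, 0.9981, 1.3325], [0.0, 0.0, 0.0, 1.0]]
{'clock': 0.1, 'q': [-1.2692, 0.6899, -0.1945, 1.5662, 0.1573, 0.9025, -0.2151], 'qd': [-0.0001, -0.0024, 0.0014, -0.0019, -0.0006, -0.0016, -0.0003], 'joint_torque': [-0.0041, -52.8496, -1.2716, -15.3837, -0.0525, 0.002, 0.0], 'tool_pos': [0.1653, 0.6022, 0.249], 'eef_rot': [0.1335, 0.9911, -0.0008, -0.0], 'contact_force': [0.2136, -0.4294, 0.0838], 'moment': [-0.0244, 0.0186, -0.0214], 'finger_force': 0.0, 'opening': 0.9978}
```

View pics/scene0.png

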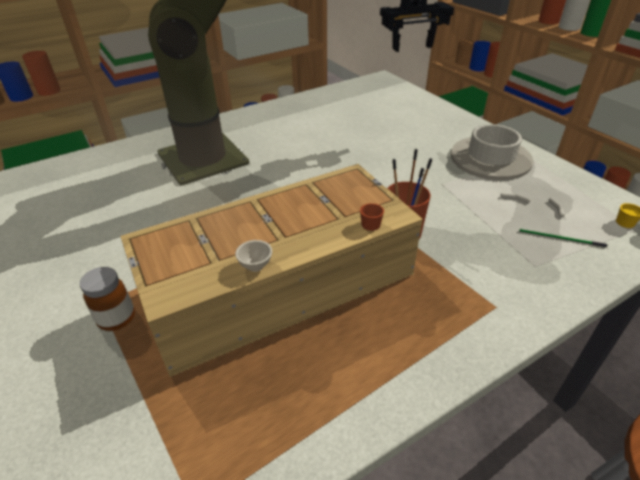

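View pics/top0.png

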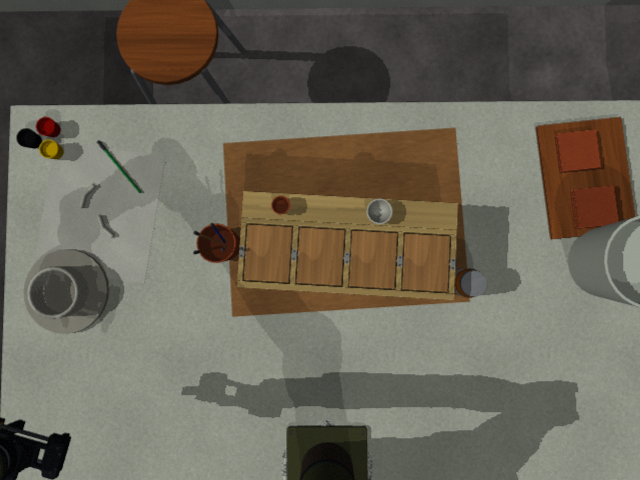

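The scene view shows the chest with 4 shut flaps, the jar at its right end and the brush pot at its left. In the top view the chest top has corners near (244,191), (458,203), (455,298), (238,287). Next I'll enlarge the chest.

```bash
cat > h.py <<'E'
import numpy as np,cv2
def ray(s,u,v,z):
    f=240/np.tan(np.radians(s["vertical_fov"]/2)); E=np.array(s["extrinsics"])
    d=E[:3,:3]@np.array([(u-s["cx"])/f,-(v-s["cy"])/f,-1]); c=E[:3,3]
    return (c+d*(z-c[2])/d[2])
def proj(s,p):
    f=240/np.tan(np.radians(s["vertical_fov"]/2)); E=np.array(s["extrinsics"])
    c=E[:3,:3].T@(np.array(p)-E[:3,3]); return s["cx"]+f*c[0]/-c[2], s["cy"]-f*c[1]/-c[2]
E
python3 - <<'E'
from plant import *
from h import *
s=snapshot("top")
for p in [(244,191),(458,203),(455,298),(238,287)]: print(p,np.round(ray(s,*p,.15),4))
cv2.imwrite("pics/crop.png",cv2.resize(s["img"][175:315,190:390+110,::-1],None,fx=2.58,fy=2.58,interpolation=cv2.INTER_CUBIC)[:600,:800])
E
```

```text
(244, 191) [0.6888 0.1902 0.15  ]
(458, 203) [ 0.657 -0.311  0.15 ]
(455, 298) [ 0.4363 -0.2993  0.15  ]
(238, 287) [0.464  0.2034 0.15  ]
```

View pics/crop.png

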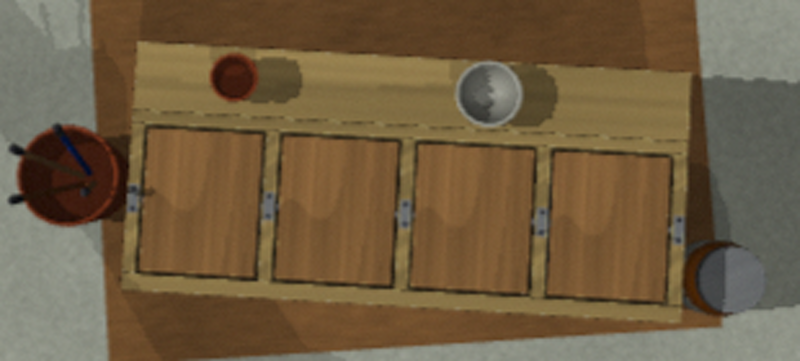

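```bash
cat >> h.py <<'E'
from scipy.spatial.transform import Rotation as R
C=np.array([0.0,0.0]); YAW=0.0
try: C,YAW=np.load("c.npy",allow_pickle=True)
except Exception: pass
def world(x,y,z): # chest mm -> world m
    c,s=np.cos(YAW),np.sin(YAW); return np.array([C[0]+(c*x-s*y)/1e3,C[1]+(s*x+c*y)/1e3,z/1e3])
def delta(st,x,y,ztcp):
    """turn then shift (tool axes after turn), cm, to put TCP at chest point, pointing down, tool y along chest y"""
    r=R.from_quat(st["eef_rot"]); c,s=np.cos(YAW),np.sin(YAW)
    g=R.from_matrix(np.array([[-c,-s,0],[-s,c,0],[0,0,-1]]))
    rv=(r.inv()*g).as_rotvec(); d=g.inv().apply(world(x,y,ztcp)-np.array(st["tool_pos"]))*100
    return np.round(rv,3),np.round(d,2)
def chestpos(st):
    d=(np.array(st["tool_pos"])[:2]-C)*1e3;c,s=np.cos(YAW),np.sin(YAW)
    return np.round([c*d[0]+s*d[1],-s*d[0]+c*d[1],st["tool_pos"][2]*1e3],1)
E
python3 - <<'E'
from plant import *
from h import *
s=snapshot("top"); st=get_state()
crop=np.array([(137,41),(691,72),(682,321),(122,289),(201.5,203),(337,211),(473,219),(609.5,226)])
m=np.array([(143,252),(143,-252),(-83,-252),(-83,252),(0,184.5),(0,61.5),(0,-61.5),(0,-184.5)])/1e3
w=np.array([ray(s,190+u/2.58,175+v/2.58,.15)[:2] for u,v in crop])
wm=w.mean(0);mm=m.mean(0);a=m-mm;b=w-wm
YAW=np.arctan2((a[:,0]*b[:,1]-a[:,1]*b[:,0]).sum(),(a*b).sum())
c,sn=np.cos(YAW),np.sin(YAW);Rm=np.array([[c,-sn],[sn,c]])
C=wm-Rm@mm; print(C,YAW);print(np.round((w-C)@Rm*1e3-m*1e3,1))
np.save("c.npy",np.array([C,YAW],dtype=object),allow_pickle=True)
import h;h.C,h.YAW=C,YAW
for n,p in dict(pot=(190+68/2.58,175+176/2.58),brush=(190+150/2.58,175+190/2.58)).items():
    for z in (.11,.195): print(n,z,np.round((ray(s,*p,z)[:2]-C)@Rm*1e3))
print(h.delta(st,-41,160,250)); print([h.world(-41,y,150) for y in (160,-184.5)])
E
```

```text
[ 0.53020063 -0.05072288] -0.061661245116863765
[[ 0.6  0.4]
 [-0.2  0.4]
 [ 1.3 -0.5]
 [ 1.2 -0.8]
 [-0.5 -0.2]
 [-0.8  0. ]
 [-1.1  0.2]
 [-0.5  0.4]]
pot 0.11 [ 18. 316.]
pot 0.195 [ 16. 297.]
brush 0.11 [ 10. 238.]
brush 0.195 [  8. 225.]
(array([-0.001, -0.   , -0.206]), array([-36.34, -46.94,  -0.08]))
[array([0.4991381 , 0.11149956, 0.15      ]), array([ 0.47790926, -0.23234574,  0.15      ])]
```

Request:
{"fn": "send_rows", "kwargs": {"motion": [{"x": -2.8,"y": -3.6,"z": 0,"rx": 0,"ry": 0,"rz": -0.041,"jaw": 0},{"x": -2.8,"y": -3.6,"z": 0,"rx": 0,"ry": 0,"rz": -0.041,"jaw": 0},{"x": -2.8,"y": -3.6,"z": 0,"rx": 0,"ry": 0,"rz": -0.041,"jaw": 0},{"x": -2.8,"y": -3.6,"z": 0,"rx": 0,"ry": 0,"rz": -0.041,"jaw": 0},{"x": -2.8,"y": -3.6,"z": 0,"rx": 0,"ry": 0,"rz": -0.041,"jaw": 0}]}}

```text
clock: 0.7
tool_pos: [0.27, 0.3986, 0.2498]
eef_rot: [0.03, 1.0, -0.0, 0.0]
contact_force: [-0.2, 0.6, -0.2]
opening: 0.569
finger_force: 0.0
```

```bash
cat > d.py <<'E'
import sys
from plant import *
from h import *
st=get_state(); t=[float(v) for v in sys.argv[1:4]]
print("t",round(st["clock"],2),"q",np.round(st["q"],2),"F",np.round(st["contact_force"],1),"open",round(st["opening"],2))
print("chest",chestpos(st),"delta",*delta(st,*t))
E
python3 d.py -41 150 180
```

```text
t 0.7 q [-0.88  0.51 -0.29  1.98  0.22  0.67  0.2 ] F [-0.2  0.6 -0.2] open 0.57
chest [-287.4  432.4  249.8] delta [-0.     0.     0.001] [-24.64 -28.24   6.98]
```

Request:
{"fn": "send_rows", "kwargs": {"motion": [{"x": -2.6,"y": -3.0,"z": 0,"rx": 0,"ry": 0,"rz": 0,"jaw": 0},{"x": -2.6,"y": -3.0,"z": 0,"rx": 0,"ry": 0,"rz": 0,"jaw": 0},{"x": -2.6,"y": -3.0,"z": 0,"rx": 0,"ry": 0,"rz": 0,"jaw": 0},{"x": -2.6,"y": -3.0,"z": 0,"rx": 0,"ry": 0,"rz": 0,"jaw": 0},{"x": -2.6,"y": -3.0,"z": 0,"rx": 0,"ry": 0,"rz": 0,"jaw": 0}]}}

```text
clock: 1.2
tool_pos: [0.3907, 0.2411, 0.2498]
eef_rot: [0.031, 1.0, 0.0, 0.0]
contact_force: [0.6, 0.3, -0.1]
opening: 0.119
finger_force: 0.0
```

Request:
{"fn": "send_rows", "kwargs": {"motion": [{"x": -2.6,"y": -3.0,"z": 0,"rx": 0,"ry": 0,"rz": 0,"jaw": 0},{"x": -2.6,"y": -3.0,"z": 0,"rx": 0,"ry": 0,"rz": 0,"jaw": 0},{"x": -2.6,"y": -3.0,"z": 0,"rx": 0,"ry": 0,"rz": 0,"jaw": 0},{"x": -2.6,"y": -3.0,"z": 0,"rx": 0,"ry": 0,"rz": 0,"jaw": 0},{"x": 0,"y": 0,"z": 0,"rx": 0,"ry": 0,"rz": 0,"jaw": 0}]}}

```text
clock: 1.7
tool_pos: [0.4893, 0.1101, 0.2493]
eef_rot: [0.037, 0.999, -0.002, 0.001]
contact_force: [0.6, 0.2, 0.0]
opening: 0.004
finger_force: 0.0
```

```bash
python3 d.py -41 150 170
```

```text
t 1.7 q [-0.11  0.54 -0.32  1.93  0.26  0.71  0.92] F [0.6 0.2 0. ] open 0.0
chest [-50.7 158.  249.3] delta [-0.003  0.002 -0.011] [-0.97 -0.8   7.93]
```

Request:
{"fn": "send_rows", "kwargs": {"motion": [{"x": -0.8,"y": -0.6,"z": 2.0,"rx": 0,"ry": 0,"rz": -0.011,"jaw": 0},{"x": 0,"y": 0,"z": 3.0,"rx": 0,"ry": 0,"rz": 0,"jaw": 0},{"x": 0,"y": 0,"z": 2.5,"rx": 0,"ry": 0,"rz": 0,"jaw": 0},{"x": 0,"y": 0,"z": 0.4,"rx": 0,"ry": 0,"rz": 0,"jaw": 0},{"x": 0,"y": 0,"z": 0,"rx": 0,"ry": 0,"rz": 0,"jaw": 0}]}}

```text
clock: 2.2
tool_pos: [0.4932, 0.1101, 0.1705]
eef_rot: [0.025, 1.0, -0.0, -0.001]
contact_force: [0.6, 0.2, 1.1]
opening: 0.003
finger_force: 0.0
```

```bash
python3 d.py -41 150 161
```

```text
t 2.2 q [-0.15  0.67 -0.27  2.    0.33  0.52  0.87] F [0.6 0.2 1.1] open 0.0
chest [-46.8 158.3 170.5] delta [-0.    -0.001  0.011] [-0.58 -0.83  0.95]
```

Request:
{"fn": "send_rows", "kwargs": {"motion": [{"x": 0,"y": 0,"z": 0.5,"rx": 0,"ry": 0,"rz": 0,"jaw": 0},{"x": 0,"y": 0,"z": 0.4,"rx": 0,"ry": 0,"rz": 0,"jaw": 0},{"x": 0,"y": 0,"z": 0.2,"rx": 0,"ry": 0,"rz": 0,"jaw": 0},{"x": 0,"y": 0,"z": 0.2,"rx": 0,"ry": 0,"rz": 0,"jaw": 0},{"x": 0,"y": 0,"z": 0,"rx": 0,"ry": 0,"rz": 0,"jaw": 0}]}}

```text
clock: 2.7
tool_pos: [0.4942, 0.11, 0.1606]
eef_rot: [0.026, 1.0, 0.0, 0.001]
contact_force: [-5.3, -1.1, 24.2]
opening: 0.004
finger_force: 12.5
```

Flap 1 is blocked: 24 N with no give. Next is flap 2.

Request:
{"fn": "send_rows", "kwargs": {"motion": [{"x": 0,"y": 0,"z": -1.5,"rx": 0,"ry": 0,"rz": 0,"jaw": 0},{"x": 0,"y": -4.0,"z": 0,"rx": 0,"ry": 0,"rz": 0,"jaw": 0},{"x": 0,"y": -4.0,"z": 0,"rx": 0,"ry": 0,"rz": 0,"jaw": 0},{"x": 0,"y": -1.5,"z": 0,"rx": 0,"ry": 0,"rz": 0,"jaw": 0},{"x": 0,"y": 0,"z": 0,"rx": 0,"ry": 0,"rz": 0,"jaw": 0}]}}

```text
clock: 3.2
tool_pos: [0.4886, 0.0116, 0.1729]
eef_rot: [0.029, 1.0, -0.001, -0.0]
contact_force: [0.4, 1.3, 0.1]
opening: 0.004
finger_force: 0.0
```

```bash
python3 d.py -41 61 161
```

```text
t 3.2 q [ 0.06  0.65 -0.28  2.04  0.37  0.5   1.02] F [0.4 1.3 0.1] open 0.0
chest [-45.3  59.7 172.9] delta [-0.002  0.     0.004] [-0.43  0.13  1.19]
```

Request:
{"fn": "send_rows", "kwargs": {"motion": [{"x": 0,"y": 0,"z": 0.6,"rx": 0,"ry": 0,"rz": 0,"jaw": 0},{"x": 0,"y": 0,"z": 0.5,"rx": 0,"ry": 0,"rz": 0,"jaw": 0},{"x": 0,"y": 0,"z": 0.2,"rx": 0,"ry": 0,"rz": 0,"jaw": 0},{"x": 0,"y": 0,"z": 0.2,"rx": 0,"ry": 0,"rz": 0,"jaw": 0},{"x": 0,"y": 0,"z": 0,"rx": 0,"ry": 0,"rz": 0,"jaw": 0}]}}

```text
clock: 3.7
tool_pos: [0.4891, 0.0167, 0.1605]
eef_rot: [0.024, 1.0, -0.0, 0.001]
contact_force: [-7.5, 0.2, 34.8]
opening: 0.007
finger_force: 17.7
```

Flap 2 is blocked too. On to flap 3.

Request:
{"fn": "send_rows", "kwargs": {"motion": [{"x": 0,"y": 0,"z": -1.5,"rx": 0,"ry": 0,"rz": 0,"jaw": 0},{"x": 0,"y": -4.5,"z": 0,"rx": 0,"ry": 0,"rz": 0,"jaw": 0},{"x": 0,"y": -4.5,"z": 0,"rx": 0,"ry": 0,"rz": 0,"jaw": 0},{"x": 0,"y": -3.5,"z": 0,"rx": 0,"ry": 0,"rz": 0,"jaw": 0},{"x": 0,"y": 0,"z": 0,"rx": 0,"ry": 0,"rz": 0,"jaw": 0}]}}

```text
clock: 4.2
tool_pos: [0.4815, -0.1149, 0.172]
eef_rot: [0.029, 1.0, -0.002, -0.001]
contact_force: [0.1, 0.6, -0.7]
opening: 0.005
finger_force: 0.0
```

```bash
python3 d.py -41 -61 161
```

```text
t 4.2 q [ 0.34  0.66 -0.32  2.02  0.4   0.52  1.24] F [ 0.1  0.6 -0.7] open 0.0
chest [-44.6 -67.  172. ] delta [-0.003 -0.001  0.003] [-0.36  0.6   1.1 ]
```

Request:
{"fn": "send_rows", "kwargs": {"motion": [{"x": 0,"y": 0,"z": 0.6,"rx": 0,"ry": 0,"rz": 0,"jaw": 0},{"x": 0,"y": 0,"z": 0.5,"rx": 0,"ry": 0,"rz": 0,"jaw": 0},{"x": 0,"y": 0,"z": 0.2,"rx": 0,"ry": 0,"rz": 0,"jaw": 0},{"x": 0,"y": 0,"z": 0.1,"rx": 0,"ry": 0,"rz": 0,"jaw": 0},{"x": 0,"y": 0,"z": 0,"rx": 0,"ry": 0,"rz": 0,"jaw": 0}]}}

```text
clock: 4.7
tool_pos: [0.4827, -0.1076, 0.1606]
eef_rot: [0.024, 1.0, -0.0, 0.001]
contact_force: [-4.9, -0.3, 25.7]
opening: 0.003
finger_force: 13.0
```

```bash
python3 d.py -41 -61 161
```

```text
t 4.7 q [ 0.32  0.68 -0.31  2.04  0.42  0.49  1.22] F [-4.9 -0.3 25.7] open 0.0
chest [-43.9 -59.7 160.6] delta [-0.     0.001  0.014] [-0.29 -0.13 -0.04]
```

Flap 3 is blocked as well, so flap 4 should be the free one. I'll confirm by pressing it.

Request:
{"fn": "send_rows", "kwargs": {"motion": [{"x": 0,"y": 0,"z": -1.5,"rx": 0,"ry": 0,"rz": -0.01,"jaw": 0},{"x": 0,"y": -4.5,"z": 0,"rx": 0,"ry": 0,"rz": 0,"jaw": 0},{"x": 0,"y": -4.5,"z": 0,"rx": 0,"ry": 0,"rz": 0,"jaw": 0},{"x": 0,"y": -3.5,"z": 0,"rx": 0,"ry": 0,"rz": 0,"jaw": 0},{"x": 0,"y": 0,"z": 0,"rx": 0,"ry": 0,"rz": 0,"jaw": 0}]}}

```text
clock: 5.2
tool_pos: [0.4764, -0.2393, 0.1728]
eef_rot: [0.024, 1.0, -0.001, -0.0]
contact_force: [-0.6, 0.3, -0.2]
opening: 0.005
finger_force: 0.0
```

```bash
python3 d.py -41 -184 161
```

```text
t 5.2 q [ 0.6   0.7  -0.37  1.91  0.42  0.61  1.48] F [-0.6  0.3 -0.2] open 0.0
chest [ -42.1 -191.5  172.8] delta [-0.003 -0.001  0.014] [-0.11  0.75  1.18]
```

Request:
{"fn": "send_rows", "kwargs": {"motion": [{"x": 0,"y": 0,"z": 0.6,"rx": 0,"ry": 0,"rz": 0,"jaw": 0},{"x": 0,"y": 0,"z": 0.5,"rx": 0,"ry": 0,"rz": 0,"jaw": 0},{"x": 0,"y": 0,"z": 0.2,"rx": 0,"ry": 0,"rz": 0,"jaw": 0},{"x": 0,"y": 0,"z": 0.1,"rx": 0,"ry": 0,"rz": 0,"jaw": 0},{"x": 0,"y": 0,"z": 0,"rx": 0,"ry": 0,"rz": 0,"jaw": 0}]}}

```text
clock: 5.7
tool_pos: [0.4775, -0.2336, 0.1596]
eef_rot: [0.02, 1.0, 0.0, -0.0]
contact_force: [-0.0, -1.1, -0.0]
opening: 0.006
finger_force: 0.0
```

```bash
python3 d.py -41 -184 161
```

```text
t 5.7 q [ 0.58  0.72 -0.36  1.93  0.44  0.57  1.47] F [-0.  -1.1 -0. ] open 0.01
chest [ -41.4 -185.8  159.6] delta [ 0.001 -0.     0.022] [-0.04  0.18 -0.14]
```

Flap 4 gives: the tool is 1.4 mm below the shut level with no force. I'll push it open.

Request:
{"fn": "send_rows", "kwargs": {"motion": [{"x": 0,"y": 0,"z": 0.6,"rx": 0,"ry": 0,"rz": 0,"jaw": 0},{"x": 0,"y": 0,"z": 0.6,"rx": 0,"ry": 0,"rz": 0,"jaw": 0},{"x": 0,"y": 0,"z": 0.6,"rx": 0,"ry": 0,"rz": 0,"jaw": 0},{"x": 0,"y": 0,"z": 0.6,"rx": 0,"ry": 0,"rz": 0,"jaw": 0},{"x": 0,"y": 0,"z": 0,"rx": 0,"ry": 0,"rz": 0,"jaw": 0}]}}

```text
clock: 6.2
tool_pos: [0.4762, -0.2354, 0.1346]
eef_rot: [0.021, 1.0, -0.0, -0.001]
contact_force: [-0.9, -0.0, -0.3]
opening: 0.005
finger_force: 0.2
```

```bash
python3 d.py -41 -184 115
```

```text
t 6.2 q [ 0.57  0.76 -0.32  1.94  0.46  0.52  1.45] F [-0.9 -0.  -0.3] open 0.0
chest [ -42.5 -187.7  134.6] delta [-0.    -0.002  0.019] [-0.15  0.37  1.96]
```

Request:
{"fn": "send_rows", "kwargs": {"motion": [{"x": -0.1,"y": 0,"z": 0.5,"rx": 0,"ry": 0,"rz": 0,"jaw": 0},{"x": -0.1,"y": 0,"z": 0.5,"rx": 0,"ry": 0,"rz": 0,"jaw": 0},{"x": -0.1,"y": 0,"z": 0.5,"rx": 0,"ry": 0,"rz": 0,"jaw": 0},{"x": 0,"y": 0,"z": 0.5,"rx": 0,"ry": 0,"rz": 0,"jaw": 0},{"x": 0,"y": 0,"z": 0,"rx": 0,"ry": 0,"rz": 0,"jaw": 0}]}}

```text
clock: 6.7
tool_pos: [0.4795, -0.2349, 0.1147]
eef_rot: [0.021, 1.0, 0.0, -0.001]
contact_force: [-1.5, -1.1, 0.0]
opening: 0.005
finger_force: 0.3
```

Request:
{"fn": "send_rows", "kwargs": {"motion": [{"x": 0,"y": 0,"z": -1.5,"rx": 0,"ry": 0,"rz": 0,"jaw": 0},{"x": 0,"y": 0,"z": -2.5,"rx": 0,"ry": 0,"rz": 0,"jaw": 0},{"x": 0,"y": 0,"z": -3.5,"rx": 0,"ry": 0,"rz": 0,"jaw": 0},{"x": 0,"y": 0,"z": -3.5,"rx": 0,"ry": 0,"rz": 0,"jaw": 0},{"x": 0,"y": 0,"z": -3.5,"rx": 0,"ry": 0,"rz": 0,"jaw": 0}]}}

```text
clock: 7.2
tool_pos: [0.4801, -0.2348, 0.2618]
eef_rot: [0.021, 1.0, 0.0, 0.0]
contact_force: [0.5, -0.2, -0.6]
opening: 0.006
finger_force: 0.0
```

Request:
{"fn": "send_rows", "kwargs": {"motion": [{"x": 3.0,"y": 0,"z": 0,"rx": 0,"ry": 0,"rz": 0,"jaw": 0},{"x": 3.0,"y": 0,"z": 0,"rx": 0,"ry": 0,"rz": 0,"jaw": 0},{"x": 2.0,"y": 0,"z": 0,"rx": 0,"ry": 0,"rz": 0,"jaw": 0},{"x": 0,"y": 0,"z": 0,"rx": 0,"ry": 0,"rz": 0,"jaw": 0},{"x": 0,"y": 0,"z": 0,"rx": 0,"ry": 0,"rz": 0,"jaw": 0}]}}

```text
clock: 7.7
tool_pos: [0.401, -0.2318, 0.2609]
eef_rot: [0.021, 1.0, -0.0, 0.001]
contact_force: [0.1, -0.0, -0.0]
opening: 0.006
finger_force: 0.0
```

```bash
python3 d.py -41 -184 115; python3 - <<'E'
from plant import *
from h import *
s=snapshot("scene"); print(np.round([proj(s,world(x,y,150)) for x in(-65,65) for y in (-132,-237)]))
for th in (.7,.9,1.15):
    print(th,[np.round(proj(s,world(65*np.cos(th)+6*np.sin(th),y,144+65*np.sin(th)+6*np.cos(th))),0) for y in (-132,-237)])
cv2.imwrite("pics/s1.png",cv2.resize(s["img"][150:400,60:393,::-1],None,fx=2.4,fy=2.4,interpolation=cv2.INTER_CUBIC))
E
```

```text
t 7.7 q [ 0.73  0.49 -0.46  2.01  0.33  0.71  1.59] F [ 0.1 -0.  -0. ] open 0.01
chest [-117.8 -188.7  260.9] delta [-0.     0.002  0.02 ] [-7.68  0.47 14.59]
[[187. 221.]
 [129. 239.]
 [208. 263.]
 [145. 285.]]
0.7 [array([202., 241.]), array([136., 262.])]
0.9 [array([199., 234.]), array([134., 255.])]
1.15 [array([196., 226.]), array([131., 247.])]
```

View pics/s1.png

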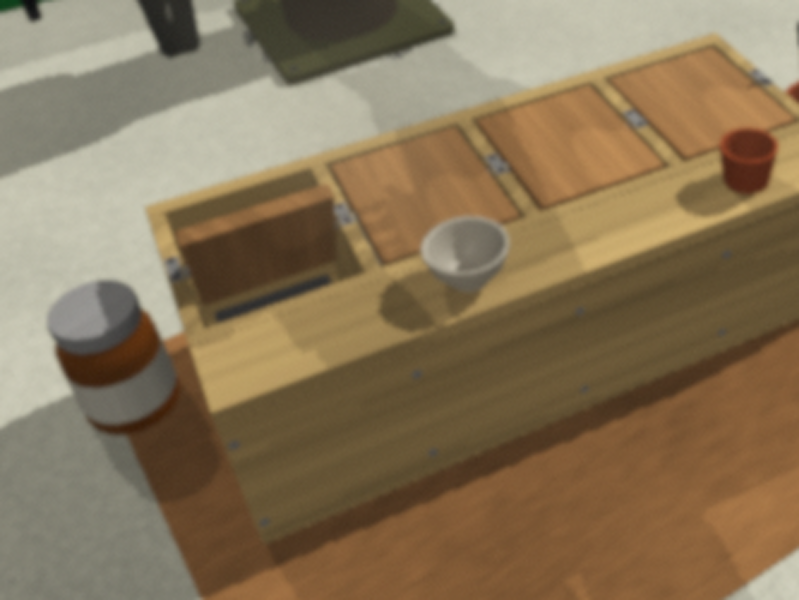

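The crop shows flap 4 standing open. Its upper edge runs from crop (178,240) to (334,195), about image (134,250) to (199,231), which fits roughly 0.95–1.0 rad (about 55°). The jar, bowl and cup are undisturbed and the hand is clear.

```bash
python3 -c "
from plant import *
print(finish_job())"
```

```text
the job is handed in; nothing more can be done
None
```

The free flap was the rightmost (flap 4); I pushed it open to about 55° by camera estimate and left it standing with the hand clear and the jar, brush pot, bowl and cup untouched, and the job is handed in (no verdict was returned).

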